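# Pin the fixture plate and hold the flange against the pins for clamping

### The arm

A 7-joint arm with a two-finger parallel gripper is mounted at the origin on the work surface. World frame = base frame: x ahead of the robot, y to its left, z up, the work surface at z = 0. Lengths are in m, angles in rad, forces in N, time in s.
With the tool pointing down it reaches from about 0.4 to 0.75 m from the base axis. Payload 19.5 kg.
Tool frame: the origin (TCP) lies at the very end of the fingers, on their centre line; the grasp point (between the pads) lies 19 mm behind it (ctrl.tcp_to_grasp is the distance from the TCP to the grasp point, in m); z points along the fingers, y is the line along which they close (so a half turn about z gives the same grasp; the last joint's range is limited). The gripper opens to 85 mm and grips with 20 to 120 N. Pads are 22 mm wide; open, the fingers measure 114 mm over their backs; the gripper's body (76 mm by 85 mm) begins 54 mm behind the grasp point. The pads swing forward as they close: fully open they stand 13 mm farther back than shut.
Start: joints at [-1.165, 0.707, -0.028, 1.485, 0.022, 0.951, -0.075], TCP at [0.249, 0.518, 0.231] pointing down, gripper open.
Joint ranges: [-2.71, 2.71], [-0.32, 2.16], [-1.57, 1.52], [0, 2.45], [-1.46, 4.6], [0, 2.02], [-2.83, 2.83]. Speed limits (rad/s): [1.89, 1.89, 2.57, 2.57, 3.01, 3.01, 3.01].

### API

Orientations are given as a unit quaternion [x, y, z, w].
In Python, from station import ctrl gives the robot as it stands.
- The arm moves only by the tool drive_tool, never from a script. Its argument "deltas" is a list that holds one entry, the list of rows, each a list of 5 numbers: the shift along the tool's x, y, z in mm, then the turn about the tool's z in degrees, then the opening in per cent of the stroke, from 0 (shut) to 100 (fully open). In form: [[[x, y, z, spin, grip], ...]]. A call has 1 to 10 rows; each row shifts and turns the commanded pose from where the row before left it, along the tool's axes as they then stand; what a row does not reach is not made up. A row lasts 1/10 s, in which the tool goes at most 50 mm and 8.59 degrees, less where a joint would pass 70% of its speed; a pose out of reach is approached as far as the arm can. A call is refused whole if a number of a shift passes 50 or a number of a turn 8.59, either way. A call with a gripper value outside its range is refused whole. The fingers move at their own pace and stop on an object; the grip force is fixed at half the most. Time passes only in rows, so rows that do not move let the fingers close. It gives the time, the measured TCP pose, the force, the opening and the grip force at its end, in the units of the state.
- ctrl.get_obs(): the state, without advancing time (a new reading comes with each control period).
- ctrl.snapshot(name): name is "side" or "top" or "wrist"; returns a dict with "img" (420x560x3 uint8, blue, green, red), "K" (3x3 intrinsics, pixels), "k1" (the pictures are not rectified: a ray, as slopes to the right and down, at radius r is drawn at 1 + k1 r^2 times it, then the intrinsics apply), "extrinsics" (4x4, takes a point from camera to world coordinates); the wrist camera has in their place "mount" (4x4, takes a point from camera to tool coordinates, whose origin is the TCP and whose axes are the flange's). Camera axes: x right, y up, looking along -z (the intrinsics and any distortion apply to the point x, -y, -z); pixel columns grow to the right and rows downward; lengths in m; the calibration is good to about 2 mm. A picture is of the moment at which its call begins: read the wrist's pose just before it. There is no depth.
- ctrl.close_job(): hands the job in; it is judged then, once.
The state is a dict: "clock": time; "q": joint angles; "joint_velocities": joint speeds; "effort": joint torques, N m; "ee_pos": TCP position; "orientation": TCP orientation; "ft_force": force on the tool from outside, world axes, zero at the start; "torque": the same for the moment, N m; "gripper_width": opening from 0.0 (shut) to 1.0 (fully open); "finger_force": force on a finger pad.
Only numpy, scipy, OpenCV 4.12 (cv2) and the standard library are available. Lean on these libraries where they do the work, as an engineer would, in place of code of your own. Each camera call takes 0.05 s, during which the arm holds its last target. There are 200 camera calls.

### The job

Take the two long dowel pins from the pin stand and drop them, one by one, fully home into the two bores of the fixture plate. Then bring the aluminium flange up against both pins, flat on the plate, and hold it there with a steady push of about 12 N, without bearing down on it, so that I can tighten the strap clamps: finish while you are still holding and pushing it, do not let go. Leave the short pins and everything else on the bench alone.

Things in the scene. Friction and masses are not known exactly. Their poses are not given: they have to be found in the camera images.
- plate: Fixed ground steel fixture plate, 220 (its x) x 260 (y) x 30 mm; origin at the centre of its underside, z up; yaw within 0.25 rad. Two bores near its +x edge (away from the robot); the small dark dots are tapped holes. Near each y edge (y = +-113 mm) a strap clamp swung aside: strap x -66 to +30, 22 mm wide, top 38 mm above the plate; its stud at x = +4 stands 56 mm above the plate.
- bore_l (a point): Centre of the mouth of one pin bore, on the plate's top face, at plate x = +70, y = +40 mm: 15.2 mm wide, 25 mm deep with a flat blind bottom; its mouth has a 3 mm lead-in chamfer. A 14 mm pin drops in freely by its own weight.
- bore_r (a point): Centre of the mouth of the other pin bore, just the same, at plate x = +70, y = -40 mm.
- pin_a: Long dowel pin, plain steel, 14 mm diameter, 60 mm long, 72 g; origin at the centre of its underside, z up. Starts upright in one of the four holes of the stand, 35 mm proud of it; home in a bore it stands 35 mm proud of the plate. The two long pins are alike, either may go in either bore.
- pin_b: The other long dowel pin, same as pin_a. Under the push the pins lean a little in their bores (up to 0.1 rad), so once the flange nests the push builds up softly, by very roughly 5 N per mm of further arm travel; a sideways push loads one pin more than the other.
- flange: Turned aluminium flange, about 0.4 kg: rim 100 mm diameter, 18 mm thick; central hub on it 40 mm diameter, 34 mm tall, to pinch or push. Origin: centre of its underside. Starts flat on the plate on the robot's side, 50 mm or more short; oiled, it slides with about 1 N. Pushed along plate +x it nests between the two fitted pins with its centre at about plate x = +29, y = 0 mm.
- stand: Pin stand: fixed red steel bar, 190 (its x) x 50 x 30 mm tall, origin at the centre of its underside; four upright holes 15.2 mm wide, 25 mm deep in a row at x -67.5, -22.5, +22.5, +67.5 mm, each holding one pin (two long, two short, in any order). It is left or right of the plate.
- short_a: Short dowel pin in the stand, 14 mm diameter, 42 mm long, 17 mm proud of the stand: not wanted, leave it. Origin at the centre of its underside.
- short_b: The other short dowel pin, same as short_a; leave it.
- tray: Grey parts tray fixed to the bench on the other side of the plate from the stand, 170 (its x) by 100 by 28 mm tall; origin at the centre of its underside. Leave it and what lies in it.
- nut: Round steel clamp nut 32 mm wide, 18 mm tall, in the tray; leave it.
- stepblock: Dark steel step block 50 by 30 by 32 mm, in the tray; leave it.
- chuck: Steel drill chuck 48 mm wide, 85 mm tall, standing on the bench beyond; leave it.
- oilcan: Brass oil can 68 mm wide, about 150 mm tall with its spout, standing on the bench; leave it.
- wrench: Steel spanner 190 mm long lying on the bench at the right; leave it.
- mallet: Hammer 280 mm long lying on the bench at the left; leave it.
Things that resemble listed ones, but are neither listed nor needed, are in the scene too. Of the things like the flange, leave any that is black; of the rest the larger one is meant.

How it is judged:
By the outcome, as a careful person would: the job done as asked, in the order asked, and still so for the second after the job is handed in, while the arm keeps its last pose, push and grip.
It also fails if it takes over 72 s, if anything falls off the work surface, if the arm or the gripper's body presses on something with over 40 N, if the wrist force passes 120 N, or if a joint passes its speed limit or range.

## Working session

There is one attempt and no reset: what is moved stays moved. The work goes in short steps, Python scripts to look and compute and a tool call to move; the robot and the scene stay as the last step left them, time stands still between calls to the robot, and variables do not carry over. Pictures are saved under pics/ and viewed, at most 10 in all, crops included, and the job is handed in when it is done.

Besides the shell and the picture viewer there is one more tool, called after "Request:" by a JSON object that holds its "method" and its "body". drive_tool: Moves the arm, as the interface text tells. Its arguments: {"type":"object","properties":{"deltas":{"type":"array","items":{"type":"array","items":{"type":"array","items":{"type":"number"}}}}},"required":["deltas"]}

```bash
mkdir -p pics; cat > h.py <<'E'
import numpy as np, cv2
from scipy.spatial.transform import Rotation as R
from station import ctrl
def snap(name, fn=None):
    o=ctrl.get_obs(); s=ctrl.snapshot(name)
    if 'mount' in s:
        T=np.eye(4); T[:3,:3]=R.from_quat(o['orientation']).as_matrix(); T[:3,3]=o['ee_pos']
        s['extrinsics']=T@np.array(s['mount'])
    s['E']=np.array(s['extrinsics']); s['K']=np.array(s['K'])
    if fn: cv2.imwrite('pics/'+fn,s['img'])
    return s
def ray(s,uv):
    d=np.array([s['k1'],0,0,0,0],float)
    p=cv2.undistortPoints(np.array(uv,float).reshape(-1,1,2),s['K'],d).reshape(-1,2)
    v=np.c_[p[:,0],-p[:,1],-np.ones(len(p))]@s['E'][:3,:3].T
    return s['E'][:3,3],v
def onz(s,uv,z):
    o,v=ray(s,uv); return o+v*((z-o[2])/v[:,2])[:,None]
def proj(s,P):
    P=np.atleast_2d(P); c=(P-s['E'][:3,3])@s['E'][:3,:3]
    q=np.c_[c[:,0],-c[:,1],-c[:,2]]
    return cv2.projectPoints(q,np.zeros(3),np.zeros(3),s['K'],np.array([s['k1'],0,0,0,0],float))[0].reshape(-1,2)
E
python3 - <<'E'
from h import *
o=ctrl.get_obs(); print(o)
for n in ('top','side'):
    s=snap(n,n+'1.png'); print(n,s['K'].tolist(),s['k1'],np.round(s['E'],3).tolist())
s=snap('wrist','wrist1.png');print(np.round(s['mount'],3).tolist(), ctrl.tcp_to_grasp)
E
```

```text
{'clock': 0.0, 'q': array([-1.16471168,  0.70708074, -0.02760758,  1.4850084 ,  0.02201562,
        0.95086279, -0.07550009]), 'joint_velocities': array([ 4.99085171e-04,  4.59327939e-04,  1.73042046e-03, -1.44600609e-03,
        8.51900369e-05, -1.68287140e-03, -3.50402320e-04]), 'effort': array([ 4.67701739e-04, -8.83201432e+01,  1.23426240e+00, -2.36156845e+01,
        1.67439325e-02,  6.60743768e-03, -7.50233539e-05]), 'ee_pos': array([0.2488545 , 0.51807448, 0.23083811]), 'orientation': array([ 2.22025414e-01,  9.75040736e-01, -5.20115007e-04, -9.19864369e-05]), 'ft_force': array([ 0.88774847, -0.28079045, -0.42833679]), 'torque': array([-0.00432595,  0.02279239,  0.01138315]), 'finger_force': 0.0, 'gripper_width': 1.0025532011074467}
top [[433.1536373787453, 0.0, 272.93482661007545], [0.0, 433.1536373787453, 210.41655940926572], [0.0, 0.0, 1.0]] -0.11686033040662278 [[-0.012, 0.998, -0.059, 0.409], [-1.0, -0.012, -0.006, 0.017], [-0.007, 0.059, 0.998, 1.471], [0.0, 0.0, 0.0, 1.0]]
side [[491.89676223650156, 0.0, 270.30238249747885], [0.0, 491.89676223650156, 209.7345510268776], [0.0, 0.0, 1.0]] -0.011007990452567123 [[0.975, 0.135, -0.179, 0.244], [-0.224, 0.593, -0.773, -1.031], [0.001, 0.794, 0.608, 0.869], [0.0, 0.0, 0.0, 1.0]]
[[0.0, 0.949, 0.315, 0.082], [1.0, -0.0, 0.0, -0.0], [0.0, 0.315, -0.949, -0.142], [0.0, 0.0, 0.0, 1.0]] 0.0187
```

View pics/top1.png

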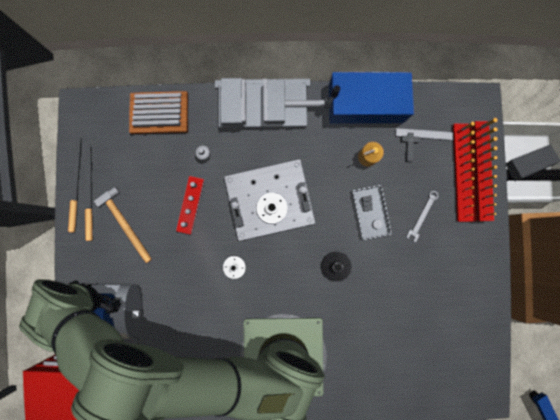

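View pics/side1.png

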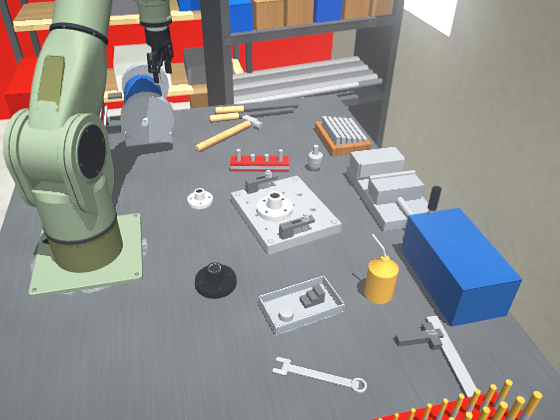

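The top view shows the plate at about (270,200) with the flange on it at (271,208). The red stand is at (190,206), left of the plate. The silver decoy is at (234,267) and the black one at (336,266). The side view shows the stand's pins at u≈238–281, v≈155. Next I'll measure the plate and stand.

```bash
cat > m1.py <<'E'
from h import *
t=snap('top'); s=snap('side'); im=t['img']; hsv=cv2.cvtColor(im,cv2.COLOR_BGR2HSV)
red=((hsv[...,1]>140)&((hsv[...,0]<10)|(hsv[...,0]>170))).astype(np.uint8)
roi=np.zeros_like(red); roi[165:245,165:215]=1
def big(m):
    c=max(cv2.findContours(m,cv2.RETR_EXTERNAL,cv2.CHAIN_APPROX_NONE)[0],key=cv2.contourArea); return c
def rect(c,z):
    P=onz(t,c.reshape(-1,2),z)[:,:2].astype(np.float32)*1000
    return cv2.minAreaRect(P)
print('stand',rect(big(red*roi),0.03))
g=cv2.cvtColor(im,cv2.COLOR_BGR2GRAY)
m=((g>105)&(hsv[...,1]<60)).astype(np.uint8); roi=np.zeros_like(red); roi[150:250,218:322]=1
m=cv2.morphologyEx(m*roi,cv2.MORPH_CLOSE,np.ones((3,3)))
c=big(m); print('plate',rect(c,0.03)); 
a=cv2.resize(im[150:250,170:330],None,fx=5,fy=5,interpolation=cv2.INTER_CUBIC)
b=cv2.resize(s['img'][140:255,180:350],None,fx=4.7,fy=4.7,interpolation=cv2.INTER_CUBIC)
cv2.imwrite('pics/ct.png',a);cv2.imwrite('pics/cs.png',b)
E
python3 m1.py
```

```text
stand ((516.9318237304688, 305.74530029296875), (51.22588348388672, 191.0931854248047), 76.02149200439453)
plate ((531.629638671875, 37.18890380859375), (226.48793029785156, 266.289794921875), 12.272540092468262)
```

View pics/cs.png

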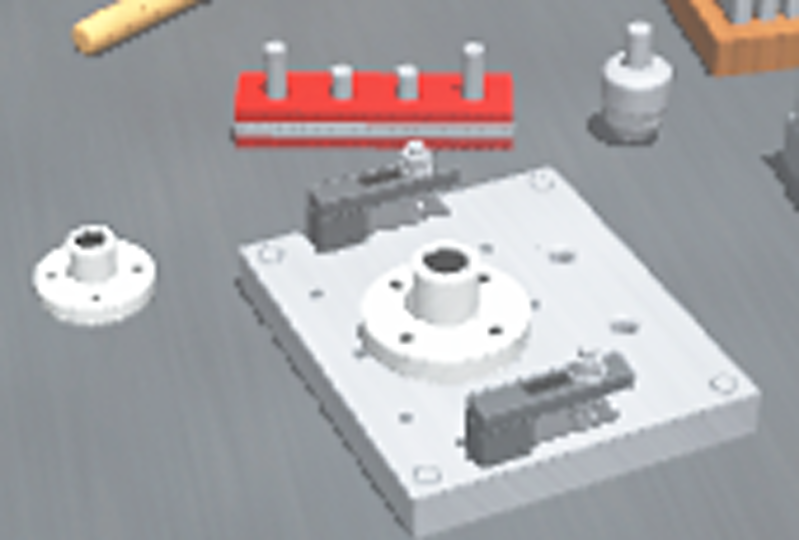

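Only the outer two pins in the stand are long, at (275,70) and (473,70) in this crop. The short ones are the middle pair. Next I'll move the wrist camera over the stand.

```bash
cat >> h.py <<'E'
def plan(p,yang=None):
    """spin (deg) to bring tool y to world angle yang (mod 180), then shift in spun tool axes (mm)"""
    o=ctrl.get_obs(); M=R.from_quat(o['orientation']).as_matrix(); sp=0
    if yang is not None:
        cur=np.degrees(np.arctan2(M[1,1],M[0,1])); sp=-((yang-cur+90)%180-90)
    M2=M@R.from_euler('z',sp,degrees=True).as_matrix()
    print('spin %.2f shift'%sp,np.round(M2.T@(np.array(p)-o['ee_pos'])*1000,1),'tilt',np.round(M[:,2],4),'q7 %.2f'%o['q'][6])
E
python3 - <<'E'
from h import *
plan([.517,.306,.2],76)
E
```

```text
spin -11.66 shift [-311.5 -141.    31.1] tilt [-2.e-04 -5.e-04 -1.e+00] q7 -0.08
```

Request:
{"method": "drive_tool", "body": {"deltas": [[[-20,-10,0,-6,100],[-30,-14,0,-5.7,100],[-40,-17,0,0,100],[-40,-18,0,0,100],[-40,-18,0,0,100],[-40,-18,5,0,100],[-40,-18,8,0,100],[-35,-16,8,0,100],[-26,-12,10,0,100],[0,0,0,0,100]]]}}

```text
clock: 1.25
ee_pos: [0.5137, 0.2971, 0.1988]
orientation: [0.124, 0.992, -0.001, -0.0]
ft_force: [-0.7, 0.2, 0.3]
gripper_width: 1.002
finger_force: 0.0
```

```bash
python3 - <<'E'
from h import *
s=snap('wrist','w2.png'); o=ctrl.get_obs(); print(o['ee_pos'],o['clock'])
plan([.517,.306,.2],76)
P=[[.5825,.2895,.065],[.4515,.322,.065],[.517,.306,.03]]
print(proj(s,P), s['K'][0,0])
E
```

```text
[0.5120321  0.29935011 0.1995158 ] 1.3
spin -0.11 shift [-3.2  7.7 -0.5] tilt [-9.e-04 -1.e-03 -1.e+00] q7 0.64
[[288.78136029 262.96546728]
 [289.55988339 127.74962954]
 [288.42212093 190.93001806]] 298.9144857076946
```

View pics/w2.png

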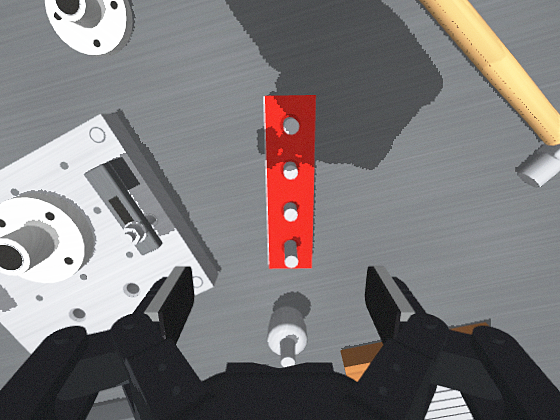

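The wrist view shows the four pins in line at u≈291. The long tops are at about (291,122) and (291,260), with the shorts at (290,172) and (290,213). The chuck top is at about (287,345). Next I'll refine the pin tops and check the chuck clearance.

```bash
python3 - <<'E'
from h import *
w=snap('wrist'); im=w['img']; hsv=cv2.cvtColor(im,cv2.COLOR_BGR2HSV)
red=((hsv[...,1]>120)&((hsv[...,0]<10)|(hsv[...,0]>170))).astype(np.uint8)
roi=np.zeros_like(red); roi[85:275,250:330]=1
c=max(cv2.findContours(red*roi,0,1)[0],key=cv2.contourArea)
hull=np.zeros_like(red); cv2.fillConvexPoly(hull,cv2.convexHull(c),1)
gray=hull*(hsv[...,1]<60); gray[:, :]=cv2.morphologyEx(gray.astype(np.uint8),cv2.MORPH_OPEN,np.ones((3,3)))
for c in cv2.findContours(gray.astype(np.uint8),0,1)[0]:
    if cv2.contourArea(c)<60: continue
    x,y,ww,hh=cv2.boundingRect(c); print('blob',x,y,ww,hh)
print('nadir',proj(w,w['E'][:3,3]-[0,0,.3]))
# stand corners in the wrist view
rc=cv2.minAreaRect(onz(w,cv2.convexHull(max(cv2.findContours(red*roi,0,1)[0],key=cv2.contourArea)).reshape(-1,2),.03)[:,:2].astype(np.float32)*1000); print(rc)
g=cv2.cvtColor(im,cv2.COLOR_BGR2GRAY)
cv2.imwrite('pics/w2c.png',np.hstack([cv2.resize(im[95:275,255:325],None,fx=3.3,fy=3.3,interpolation=cv2.INTER_CUBIC),cv2.resize(im[230:350,50:220],None,fx=3.2,fy=4.95,interpolation=cv2.INTER_CUBIC)[:594]]))
# chuck from top view: body ~ (203,153)
t=snap('top'); print('chuck',onz(t,[[203,153]],.07), 'by wrist top', onz(w,[[287,345]],.085))
a=np.radians(12.27); M=np.array([[np.cos(a),-np.sin(a)],[np.sin(a),np.cos(a)]])
for y in (.04,-.04):
    p=np.array([.5345,.038])+M@[.07,y]; print(p,proj(w,[*p,.03]),proj(t,[*p,.03]))
E
```

```text
blob 283 242 13 27
blob 282 205 13 18
blob 282 164 14 17
blob 281 120 16 17
nadir [[279.59188077 109.68060477]]
((515.7813720703125, 308.2789611816406), (50.141868591308594, 189.234375), 76.49512481689453)
chuck [[0.68361832 0.25302295 0.07      ]] by wrist top [[0.66451571 0.26946763 0.085     ]]
[0.59440024 0.09196259] [[129.19929803 294.54383579]] [[252.80835792 180.80318505]]
[0.61140174 0.01379004] [[ 75.15284302 319.54998435]] [[276.08854965 175.46504997]]
```

View pics/w2c.png

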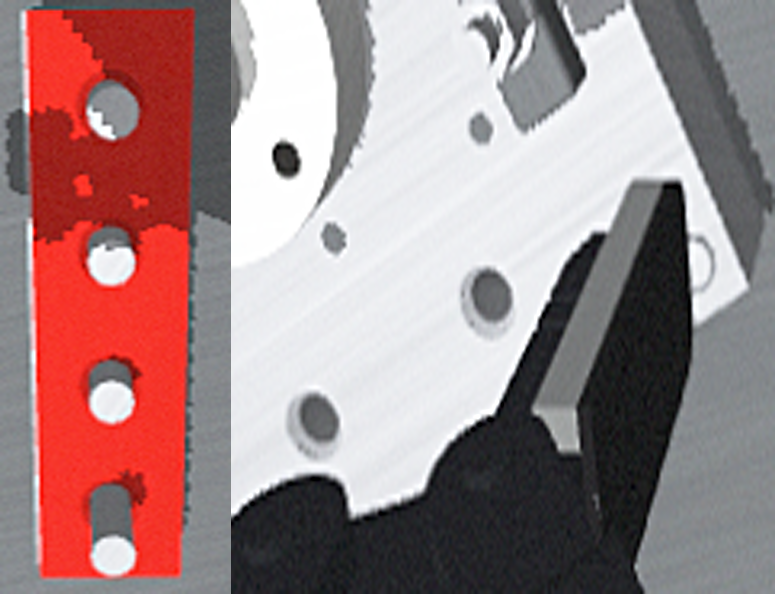

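Crop: the long pin tops are at image (289.2,262.9) and (289,127.8). The bore mouths are at about (130.3,290.6) and (76.3,315.7).

```bash
python3 - <<'E'
from h import *
w=snap('wrist'); print(w['E'][:3,3])
A,B=onz(w,[[289.2,262.9],[289,127.8]],.065)
print('A',A,'B',B,np.linalg.norm(A-B), np.degrees(np.arctan2(*(A-B)[[1,0]])))
b=onz(w,[[130.3,290.6],[76.3,315.7]],.03); print(b,np.linalg.norm(b[0]-b[1]))
plan([A[0],A[1],.10],76.2); plan([B[0],B[1],.10],76.2)
E
```

```text
[0.43132881 0.32112957 0.34227337]
A [0.58039657 0.29503522 0.065     ] B [0.44836795 0.32603134 0.065     ] 0.13561827141468163 -13.211963506371232
[[0.58927541 0.09767385 0.03      ]
 [0.60644957 0.01995195 0.03      ]] 0.07959676772660776
spin -0.08 shift [-69.5  10.  100.5] tilt [-2.e-04  5.e-04 -1.e+00] q7 0.64
spin -0.08 shift [ 66.1   8.6 100.6] tilt [-2.e-04  5.e-04 -1.e+00] q7 0.64
```

Request:
{"method": "drive_tool", "body": {"deltas": [[[-15,2,20,0,100],[-20,3,25,0,100],[-20,3,25,0,80],[-14.5,2,20,0,70],[0,0,10,0,70],[0,0,0,0,70],[0,0,0,0,70]]]}}

```text
clock: 2.15
ee_pos: [0.5805, 0.2948, 0.1013]
orientation: [0.121, 0.993, 0.0, 0.0]
ft_force: [0.6, -0.8, 0.2]
gripper_width: 0.702
finger_force: 0.0
```

```bash
python3 - <<'E'
from h import *
w=snap('wrist','w3.png'); o=ctrl.get_obs(); print(o['ee_pos'],o['clock'],proj(w,[[.5804,.2950,.065]]))
plan([.5804,.2950,.1],76.8)
print('tcp axis at z .065',proj(w,[*o['ee_pos'][:2],.065]))
E
```

```text
[0.58078763 0.29469068 0.10158461] 2.2 [[279.44955479 241.62659247]]
spin -0.70 shift [0.4 0.2 1.6] tilt [ 1.e-03  8.e-04 -1.e+00] q7 0.70
tcp axis at z .065 [[279.13121628 242.25873147]]
```

View pics/w3.png

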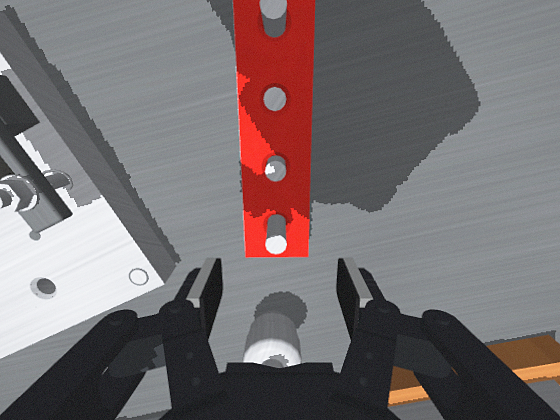

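The pin top is at (276,244), and the finger midline is at u≈279.5. That puts the pin about 2 mm toward tool −y and 1 mm toward −x. I'll correct, descend and grip.

Request:
{"method": "drive_tool", "body": {"deltas": [[[-1,-2,15,-0.7,70],[0,0,20,0,60],[0,0,18,0,50],[0,0,10,0,50],[0,0,2.5,0,50],[0,0,0,0,0],[0,0,0,0,0],[0,0,0,0,0],[0,0,0,0,0],[0,0,0,0,0]]]}}

```text
clock: 3.2
ee_pos: [0.5821, 0.2919, 0.0359]
orientation: [0.115, 0.993, 0.0, 0.001]
ft_force: [-0.7, -0.2, 5.6]
gripper_width: 0.141
finger_force: 58.4
```

```bash
python3 - <<'E'
from h import *
o=ctrl.get_obs(); print({k:np.round(o[k],3) for k in ('ee_pos','ft_force','torque','gripper_width','finger_force')})
E
```

```text
{'ee_pos': array([0.582, 0.292, 0.036]), 'ft_force': array([-0.699, -0.172,  5.575]), 'torque': array([-0.073,  0.231,  0.012]), 'gripper_width': np.float64(0.141), 'finger_force': np.float64(58.418)}
```

Gripped squarely, with almost no side load. Now I'll lift, turn to the plate's axes and go above bore_l.

Request:
{"method": "drive_tool", "body": {"deltas": [[[0,0,-15,0,0],[0,0,-25,0,0],[0,0,-30,0,0],[0,0,-24,-6.5,0],[0,0,0,-6.5,0],[0,0,0,-6.3,0],[0,0,0,-6.2,0]]]}}

```text
clock: 3.9
ee_pos: [0.5818, 0.2915, 0.1304]
orientation: [-0.109, 0.994, 0.0, 0.001]
ft_force: [-0.7, 0.8, -1.3]
gripper_width: 0.14
finger_force: 58.9
```

```bash
python3 - <<'E'
from h import *
o=ctrl.get_obs(); print({k:np.round(o[k],3) for k in ('ee_pos','ft_force','gripper_width','finger_force')})
plan([.591,.0947,.13],102.3)
E
```

```text
{'ee_pos': array([0.582, 0.292, 0.13 ]), 'ft_force': array([-0.68 ,  0.772, -1.336]), 'gripper_width': np.float64(0.14), 'finger_force': np.float64(58.855)}
spin 0.20 shift [  32.9 -194.3    0.4] tilt [ 1.1e-03  1.0e-04 -1.0e+00] q7 1.07
```

Request:
{"method": "drive_tool", "body": {"deltas": [[[3,-15,0,0.2,0],[5,-30,0,0,0],[6,-36,0,0,0],[6,-36,0,0,0],[6,-36,0,0,0],[5,-26,0,0,0],[2,-15,0,0,0],[0,0,0,0,0],[0,0,0,0,0]]]}}

```text
clock: 4.8
ee_pos: [0.5899, 0.0958, 0.1292]
orientation: [-0.105, 0.995, 0.0, 0.0]
ft_force: [-0.1, -0.0, -0.7]
gripper_width: 0.141
finger_force: 58.9
```

```bash
python3 - <<'E'
from h import *
w=snap('wrist','w4.png'); o=ctrl.get_obs(); print(o['ee_pos'],o['clock'],o['gripper_width'])
print('tcp axis at z .03',proj(w,[*o['ee_pos'][:2],.03]),'pin bottom',proj(w,[*o['ee_pos'][:2],o['ee_pos'][2]-.031]))
plan([.591,.0947,.13],102.3)
E
```

```text
[0.58975534 0.09628749 0.12909273] 4.85 0.14154598428726145
tcp axis at z .03 [[279.24235769 210.75934838]] pin bottom [[279.3414727  245.20921319]]
spin -0.23 shift [-0.9 -1.8 -0.9] tilt [ 2.e-04  7.e-04 -1.e+00] q7 1.30
```

View pics/w4.png

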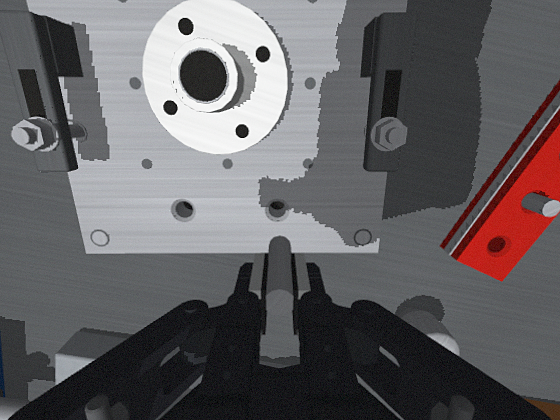

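This shows the bores at about (182,209) and (277.5,209), level in the image, so the tool is square to the plate. The pin hangs at u≈280 and the flange hub is at (204,76). I'll refine the centres.

```bash
python3 - <<'E'
from h import *
w=snap('wrist'); g=cv2.cvtColor(w['img'],cv2.COLOR_BGR2GRAY); o=ctrl.get_obs()
M=R.from_quat(o['orientation']).as_matrix()
for (u,v,th) in ((182,209,150),(277,209,95),(277,209,75),(182,209,75)):
    c=g[v-18:v+19,u-18:u+19]; m=(c<th).astype(np.uint8)
    n,l,st,ce=cv2.connectedComponentsWithStats(m); i=l[18,18]
    if i==0: print('none');continue
    uv=ce[i]+[u-18,v-18]; P=onz(w,[uv],.03)[0]; print(uv,st[i],P,'tool',(M.T@(P-o['ee_pos'])*1000).round(1))
print(g[200:220:3,262:294:2])
E
```

```text
[180.9974359 209.7      ] [  6   8  23  23 390] [0.60612011 0.01507897 0.03      ] tool [  1.  -83.   98.9]
[276.12662338 207.01623377] [  1   8  30  18 308] [0.58687768 0.09349471 0.03      ] tool [ 3.4 -2.3 99. ]
[275.41975309 207.4691358 ] [  9  10  16  16 162] [0.58739836 0.09299195 0.03      ] tool [ 3.  -2.9 99. ]
[182.79444444 208.43888889] [ 11  10  17  16 180] [0.6046764  0.01643945 0.03      ] tool [  2.2 -81.3  98.9]
[[104 100 102 103  89  87  84  79  83  89  87 104 100 104 100 104]
 [106 106 102  85  53  20  23  40  35  34  58  88  94 109 111 108]
 [ 86  90  80  77  38  30  24  13  31  29  46  81  88  98  99 101]
 [183 156 129  69  73  73  64  45  46  71  79  91  87  83  95  97]
 [185 170 105 112  67  71  74  77  76  72  73 110 161 164 189 186]
 [190 185 134 141 122  65  70  77  74  71 122 163 157 183 187 185]
 [188 186 189 140 143 146 145 149 157 155 157 159 189 188 181 185]]
```

Request:
{"method": "drive_tool", "body": {"deltas": [[[1.5,-2.9,10,0,0],[0,0,25,0,0],[0,0,20,0,0],[0,0,8,0,0],[0,0,0,0,0],[0,0,0,0,0]]]}}

```text
clock: 5.5
ee_pos: [0.5892, 0.092, 0.0663]
orientation: [-0.105, 0.994, 0.0, 0.0]
ft_force: [-0.8, 0.1, 0.2]
gripper_width: 0.148
finger_force: 58.9
```

```bash
python3 - <<'E'
from h import *
w=snap('wrist','w5.png'); o=ctrl.get_obs(); print(o['ee_pos'],o['clock'],o['ft_force'])
im=w['img']; cv2.imwrite('pics/w5c.png',cv2.resize(im[150:310,160:380],None,fx=3.5,fy=3.5,interpolation=cv2.INTER_CUBIC))
print('tcp axis at z .03',proj(w,[*o['ee_pos'][:2],.03])); plan([.589,.0933,.066],102.3)
E
```

```text
[0.58935438 0.0919948  0.06659507] 5.55 [-0.18493754 -0.31424076  0.85524696]
tcp axis at z .03 [[278.47056266 241.94457342]]
spin -0.26 shift [0.1 1.4 0.6] tilt [ 1.e-03  1.e-04 -1.e+00] q7 1.27
```

View pics/w5c.png

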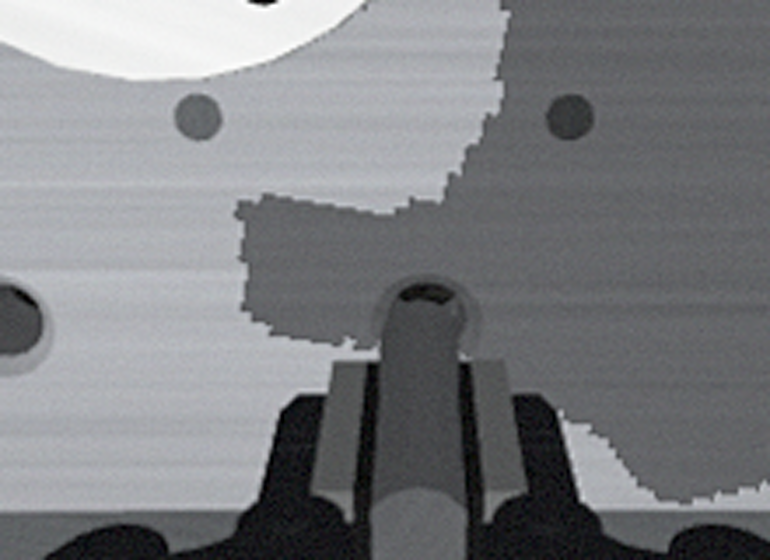

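The held pin sits at crop u≈422 and the bore mouth's centre at 428, so the pin needs about +1.1 mm in tool y. Fore and aft matches. I'll correct and lower it.

Request:
{"method": "drive_tool", "body": {"deltas": [[[0,1.1,0,0,0],[0,0,5,0,0],[0,0,8,0,0],[0,0,8,0,0],[0,0,5,0,0],[0,0,2,0,0],[0,0,0,0,0]]]}}

```text
clock: 6.25
ee_pos: [0.5892, 0.0933, 0.0371]
orientation: [-0.105, 0.994, 0.0, 0.0]
ft_force: [5.0, 2.9, -2.2]
gripper_width: 0.14
finger_force: 59.0
```

```bash
python3 - <<'E'
from h import *
o=ctrl.get_obs(); print({k:np.round(o[k],4) for k in ('ee_pos','ft_force','torque','gripper_width','finger_force')})
plan([.589,.0933,.036],102.3)
E
```

```text
{'ee_pos': array([0.5892, 0.0933, 0.0371]), 'ft_force': array([ 4.9621,  2.8914, -2.1519]), 'torque': array([ 0.5969, -1.2012, -0.005 ]), 'gripper_width': np.float64(0.1396), 'finger_force': np.float64(58.9944)}
spin -0.25 shift [0.2 0.1 1.1] tilt [ 7.e-04  6.e-04 -1.e+00] q7 1.26
```

Request:
{"method": "drive_tool", "body": {"deltas": [[[-0.5,0,0,0,0],[0,0,0,0,30],[0,0,0,0,40],[0,0,0,0,40],[0,0,0,0,40],[0,0,-15,0,40],[0,0,-25,0,40],[0,0,-30,0,40],[0,0,-24,0,50],[0,0,0,0,60]]]}}

```text
clock: 7.25
ee_pos: [0.5905, 0.0932, 0.1358]
orientation: [-0.105, 0.994, 0.0, 0.002]
ft_force: [-0.6, -0.5, -0.9]
gripper_width: 0.602
finger_force: 0.0
```

```bash
python3 - <<'E'
from h import *
w=snap('wrist','w6.png'); o=ctrl.get_obs(); print(o['ee_pos'],o['ft_force'])
print('pin top home/prediction',proj(w,[[.5895,.0936,.065],[.5895,.0936,.085]]))
g=cv2.cvtColor(w['img'],cv2.COLOR_BGR2GRAY); print(g[200:270:3,255:305:3])
plan([.4507,.3237,.13])
E
```

```text
[0.58988256 0.09302566 0.13394598] [ 0.10164368  0.03605055 -1.39708428]
pin top home/prediction [[279.43280003 221.20767966]
 [279.45585525 231.51069466]]
[[192 200 106 108 108 101  82  73  72  68  71  91 109 109 109 107 105]
 [183 188  94  98  99  86  64  67  72  75  72  81  88 101 106  97  98]
 [185 189 193  87 155 125  65  74  68  74  70  71  90 106 107 102 104]
 [187 185 183 186 189 125  66  72  69  75  68  81  91  96 149  91  90]
 [191 186 187 190 191 135  65  71  74  69  63 106 187 192 185 187 182]
 [189 192 190 188 187 194  72 101  99 103 104 106 186 183 184 185 186]
 [187 190 186 188 184 180  93  96 102  97  99 102 183 183 186 183 185]
 [179 178 183 182 179 169  94  99  98 102 102 101 179 179 176 175 177]
 [178 183 185 183 181 184  88  94 128  95 100 139 184 181 180 183 185]
 [179 179 178 177 175 179 171 181 177 179 162 185 186 181 184 179 183]
 [177 179 174 177 176 177 179 178 179 181 183 176 179 179 177 176 180]
 [178 176 180 179 181 182 180 179 178 179 178 179 176 179 174 176 181]
 [178 180 177 180 177 181 180 181 181 181 183 182 182 183 182 185 182]
 [179 181 180 182 180 178 180 179 181 180 176 179 179 178 178 180 178]
 [178 177 180 178 179 181 178 182 186 180 183 183 181 179 179 181 180]
 [175 177 176 178 179 183 174 181 180 173 178 179 180 175 182 179 176]
 [170 170 168 171 169 168 170 169 168 171 171 171 171 151 156 152 153]
 [ 97  98  96  92  90  89  85  97  93  91  97  98  94  95  97  92  92]
 [ 93  92  95  94  91  98  96  99  92  95  91  94  92  96  98  97  92]
 [100  97 101  98  97  92  94  93  95  93  97  91  96  98  91  95  94]
 [ 90  91  92  92  97  99  98 104  98  95  91  96  94  99 100  97  93]
 [ 96  97  96 101 101  94  90  92  98 104 100  95  98  95  95  96  96]
 [101  91  93  92  87  95  93  94  96  96  92  92  95  97  96  97 101]
 [ 96  95  98  99  98  94  93  97  95  96  99 101  93 101 100  98  95]]
spin 0.00 shift [ 88.1 254.6   3.6] tilt [ 2.8e-03  4.0e-04 -1.0e+00] q7 1.30
```

The pin top is at about (281,220), which matches the home prediction of (279,221). The pin is home. On to the second long pin.

Request:
{"method": "drive_tool", "body": {"deltas": [[[5,15,0,0,70],[9,27,0,0,70],[12,34,0,0,70],[12,34,0,0,70],[12,34,0,0,70],[12,34,0,0,70],[12,34,0,0,70],[9,27,0,0,70],[5,15,0,0,70],[0,0,5,0,70]]]}}

```text
clock: 8.3
ee_pos: [0.448, 0.3257, 0.1266]
orientation: [-0.107, 0.994, 0.0, -0.0]
ft_force: [0.6, 0.1, -0.8]
gripper_width: 0.703
finger_force: 0.0
```

Request:
{"method": "drive_tool", "body": {"deltas": [[[0,0,15,0,70],[0,0,12,0,70],[0,0,0,0,70],[0,0,0,0,70]]]}}

```text
clock: 8.7
ee_pos: [0.4502, 0.3227, 0.0996]
orientation: [-0.105, 0.995, -0.0, -0.0]
ft_force: [1.2, -0.6, 0.4]
gripper_width: 0.699
finger_force: 0.0
```

```bash
python3 - <<'E'
from h import *
w=snap('wrist','w7.png'); o=ctrl.get_obs(); print(o['ee_pos'],o['clock'])
plan([.4507,.3237,.10])
print('tcp axis at z .065',proj(w,[*o['ee_pos'][:2],.065]))
im=w['img']; hsv=cv2.cvtColor(im,cv2.COLOR_BGR2HSV); g=hsv[...,2]
m=((hsv[...,1]<70)).astype(np.uint8)[200:280,225:335]
n,l,st,ce=cv2.connectedComponentsWithStats(m)
for i in range(1,n):
    if st[i][4]>50: print(st[i],ce[i]+[225,200])
cv2.imwrite('pics/w7c.png',cv2.resize(im[140:300,180:380],None,fx=3.5,fy=3.5,interpolation=cv2.INTER_CUBIC))
E
```

```text
[0.45035272 0.32289351 0.10003017] 8.75
spin 0.00 shift [-0.5  0.7  0. ] tilt [ 0. -0. -1.] q7 0.85
tcp axis at z .065 [[278.81985417 243.20748368]]
[  0   0  29  62 937] [234.38740662 220.56670224]
[  62    0   48   80 2161] [318.20083295 249.96529385]
[ 45  14  21  39 683] [279.761347   233.11127379]
[ 21  61  19  19 294] [255.39795918 270.88095238]
```

View pics/w7c.png

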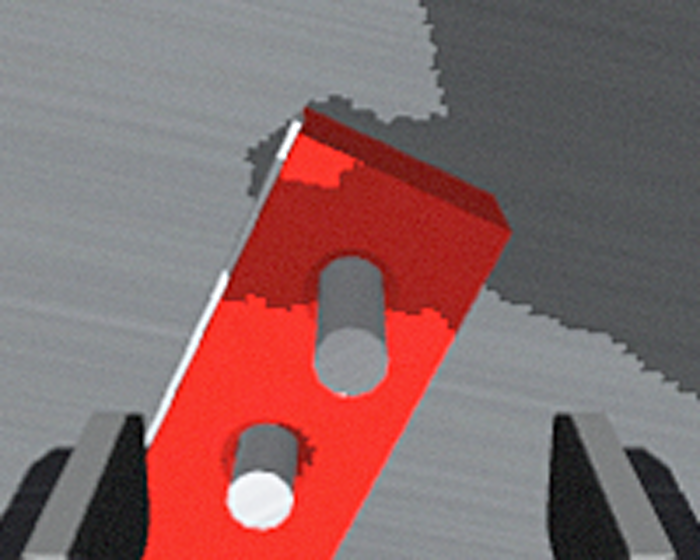

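The pin top is at image (280.3,243.4), the fingers' midpoint is at u≈279.6, and the short neighbour is clear of them. I'll descend and grip.

Request:
{"method": "drive_tool", "body": {"deltas": [[[0,0.3,15,0,60],[0,0,20,0,50],[0,0,18,0,45],[0,0,9,0,45],[0,0,2,0,45],[0,0,0,0,0],[0,0,0,0,0],[0,0,0,0,0],[0,0,0,0,0]]]}}

```text
clock: 9.65
ee_pos: [0.4505, 0.3236, 0.0367]
orientation: [-0.105, 0.994, 0.0, 0.001]
ft_force: [0.1, -0.6, 7.4]
gripper_width: 0.141
finger_force: 58.5
```

Request:
{"method": "drive_tool", "body": {"deltas": [[[0,0,0,0,0],[0,0,-15,0,0],[0,0,-25,0,0],[0,0,-30,0,0],[0,0,-24,0,0],[0,0,0,0,0]]]}}

```text
clock: 10.25
ee_pos: [0.4511, 0.324, 0.1329]
orientation: [-0.105, 0.994, 0.001, 0.002]
ft_force: [0.1, -0.0, -1.3]
gripper_width: 0.144
finger_force: 58.5
```

```bash
python3 - <<'E'
from h import *
o=ctrl.get_obs(); print({k:np.round(o[k],4) for k in ('ee_pos','ft_force','gripper_width','finger_force')})
plan([.6063,.0154,.13],102.3)
E
```

```text
{'ee_pos': array([0.4511, 0.324 , 0.1329]), 'ft_force': array([ 0.0994, -0.0394, -1.3021]), 'gripper_width': np.float64(0.1442), 'finger_force': np.float64(58.4768)}
spin -0.27 shift [ -85.8 -334.6    2.6] tilt [ 0.0036  0.0027 -1.    ] q7 0.86
```

Request:
{"method": "drive_tool", "body": {"deltas": [[[-4,-15,0,0,0],[-7,-27,0,0,0],[-9,-36,0,0,0],[-10,-39,0,0,0],[-10,-39,0,0,0],[-10,-39,0,0,0],[-10,-39,0,0,0],[-9,-38,0,0,0],[-8,-30,0,0,0],[-6,-20,0,0,0]]]}}

```text
clock: 11.25
ee_pos: [0.5988, 0.0219, 0.1289]
orientation: [-0.104, 0.995, -0.001, -0.001]
ft_force: [0.1, -0.2, -1.0]
gripper_width: 0.139
finger_force: 58.5
```

Request:
{"method": "drive_tool", "body": {"deltas": [[[-3,-13,0,0,0],[0,0,0,0,0],[0,0,0,0,0]]]}}

```text
clock: 11.55
ee_pos: [0.6036, 0.0144, 0.1295]
orientation: [-0.105, 0.994, 0.0, -0.0]
ft_force: [-0.4, 0.0, -0.5]
gripper_width: 0.139
finger_force: 58.5
```

```bash
python3 - <<'E'
from h import *
o=ctrl.get_obs(); print({k:np.round(o[k],4) for k in ('ee_pos','ft_force','gripper_width','clock')})
plan([.6063,.0154,.067],102.3)
w=snap('wrist'); print(proj(w,[[.6063,.0154,.03]]))
g=cv2.cvtColor(w['img'],cv2.COLOR_BGR2GRAY); print(proj(w,[*o['ee_pos'][:2],.03]))
M=R.from_quat(o['orientation']).as_matrix()
uv0=proj(w,[[.6063,.0154,.03]])[0].round().astype(int); u,v=uv0
for th in (75,150):
    m=(g[v-18:v+19,u-18:u+19]<th).astype(np.uint8); n,l,st,ce=cv2.connectedComponentsWithStats(m); i=l[18,18]
    P=onz(w,[ce[i]+[u-18,v-18]],.03)[0]; print(th,i,st[i],ce[i]+[u-18,v-18],P,(M.T@(P-o['ee_pos'])*1000).round(1))
E
```

```text
{'ee_pos': array([0.6036, 0.0144, 0.1295]), 'ft_force': array([-0.3738,  0.0156, -0.5396]), 'gripper_width': np.float64(0.1391), 'clock': np.float64(11.55)}
spin -0.22 shift [-2.9  0.4 62.5] tilt [-8.e-04  5.e-04 -1.e+00] q7 1.42
[[279.13385851 213.8965858 ]]
[[278.64522951 210.77745554]]
75 0 [   0    0   37   37 1284] [278.97196262 214.35202492] [0.60673275 0.01535108 0.03      ] [-3.3  0.2 99.5]
150 1 [  0   0  37  25 669] [279.80418535 205.40209268] [0.59872522 0.01435671 0.03      ] [ 4.7  0.9 99.5]
```

Request:
{"method": "drive_tool", "body": {"deltas": [[[-3,0.4,10,0,0],[0,0,25,0,0],[0,0,18,0,0],[0,0,9,0,0],[0,0,0,0,0],[0,0,0,0,0]]]}}

```text
clock: 12.2
ee_pos: [0.6072, 0.015, 0.0683]
orientation: [-0.105, 0.994, 0.0, 0.0]
ft_force: [-0.4, 0.4, -1.0]
gripper_width: 0.144
finger_force: 58.5
```

```bash
python3 - <<'E'
from h import *
o=ctrl.get_obs(); print({k:np.round(o[k],4) for k in ('ee_pos','ft_force','clock')})
plan([.6065,.0154,.067],102.3)
w=snap('wrist','w8.png'); g=cv2.cvtColor(w['img'],cv2.COLOR_BGR2GRAY); print(proj(w,[[.6065,.0154,.03]]))
print(g[222:262:2,256:306:2])
E
```

```text
{'ee_pos': array([0.6072, 0.015 , 0.0683]), 'ft_force': array([-0.3848,  0.3918, -1.0075]), 'clock': np.float64(12.2)}
spin -0.23 shift [0.6 0.5 1.3] tilt [ 5.e-04  1.e-04 -1.e+00] q7 1.39
[[279.36146043 239.65935079]]
[[130 125 128 131 129 127 125 129 127 132 126 130 130 129 126 126 124 127
  126 128 127 126 129 127 129]
 [132 130 132 134 132 133 136 129 131 135 128 134 127 134 135 136 130 132
  134 131 137 132 133 132 132]
 [130 137 130 130 132 136 134 137 132 113 114 108 110 108 108 114 134 137
  136 136 131 135 134 134 133]
 [132 133 130 132 132 130 135 120 106 101  76  33  35  59  69 103 105 118
  133 131 129 131 132 132 133]
 [130 130 128 130 129 131 120 109  69  29  27  31  35  39  23  28  78 110
  114 133 133 132 129 134 132]
 [128 129 130 126 125 118 104 108  74  19  27  34  28  24  58  54  92 105
  111 118 130 127 130 132 129]
 [126 128 128 126 127 104 110  93  95  92  65  25  25  24  74 106  92  93
  111 106 134 127 125 127 128]
 [123 124 127 126 124 107 103  82  93  92  99 101  91  99 101 102  87  80
  114 110 121 125 129 127 129]
 [129 128 130 131 126 109 108  84  88  92
[... 519 characters left out ...]
91  98  94  95  89  96  93  91  82  95
  126 129 130 130 123 132 129]
 [223 224 224 223 227 237 130  85  91  89  88  91  94  93  95  93  90 104
  119 118 116 129 129 125 132]
 [207 214 208 209 211 206 102  87  96  95  92  82  84  92  92  84  86 118
  207 210 219 168 124 124 125]
 [ 95  99  99 102  80   9  64  87  94  87  94  90  88  89  90  89  86  69
    4  62  98 103 105 108 119]
 [108 106 110 110  72  23  66  86  95  94  92  95  91  91  94  90  85  83
   23  62 107 106 108 105 116]
 [108 104 106 114  53  28  69  88  93  93  91  95  90  94  90  92  92  77
   23  38 113 109 108 105 134]
 [107 107 109 114  38  22  61  86  92  91  91  96  92  88  89  92  90  74
   21  42 112 107 107 110 108]]
```

The pixel values put both the mouth ring (266–295) and the pin (270–290) at u≈280.4, so the pin is aligned. Lowering it.

Request:
{"method": "drive_tool", "body": {"deltas": [[[0.3,0,5,0,0],[0,0,8,0,0],[0,0,8,0,0],[0,0,7,0,0],[0,0,3,0,0],[0,0,0,0,0]]]}}

```text
clock: 12.85
ee_pos: [0.6068, 0.0148, 0.0368]
orientation: [-0.105, 0.994, 0.0, 0.0]
ft_force: [0.0, 1.6, 2.2]
gripper_width: 0.142
finger_force: 59.2
```

```bash
python3 - <<'E'
from h import *
o=ctrl.get_obs(); print({k:np.round(o[k],4) for k in ('ee_pos','ft_force','clock')})
plan([.6065,.0154,.0365],102.3)
E
```

```text
{'ee_pos': array([0.6068, 0.0148, 0.0368]), 'ft_force': array([1.8000e-03, 1.6483e+00, 2.1543e+00]), 'clock': np.float64(12.85)}
spin -0.25 shift [0.2 0.6 0.3] tilt [ 2.e-04  1.e-04 -1.e+00] q7 1.37
```

Request:
{"method": "drive_tool", "body": {"deltas": [[[0,0,0,0,30],[0,0,0,0,40],[0,0,0,0,40],[0,0,0,0,40],[0,0,-15,0,40],[0,0,-25,0,40],[0,0,-30,0,40],[0,0,-30,0,60],[20,8,-20,0,80],[30,12,0,0,90]]]}}

```text
clock: 13.85
ee_pos: [0.5545, 0.0238, 0.1599]
orientation: [-0.104, 0.995, -0.0, 0.002]
ft_force: [0.1, 0.4, -1.4]
gripper_width: 0.887
finger_force: 0.0
```

Request:
{"method": "drive_tool", "body": {"deltas": [[[30,12,0,0,100],[20,6,0,0,100],[0,0,0,0,100],[0,0,0,0,100]]]}}

```text
clock: 14.25
ee_pos: [0.5015, 0.0309, 0.1578]
orientation: [-0.105, 0.994, -0.0, 0.001]
ft_force: [0.6, -0.1, 0.3]
gripper_width: 1.001
finger_force: 0.0
```

```bash
python3 - <<'E'
from h import *
w=snap('wrist','w9.png'); o=ctrl.get_obs(); print(o['ee_pos'],o['clock'],o['ft_force'])
print('pin tops',proj(w,[[.5895,.0936,.065],[.6067,.0153,.065]]))
print('tcp axis z .082',proj(w,[*o['ee_pos'][:2],.082]))
E
```

```text
[0.5017378  0.03084663 0.15745098] 14.3 [-0.56447111 -0.31433397 -0.47339223]
pin tops [[324.76926131 313.46714875]
 [238.91045659 313.82944716]]
tcp axis z .082 [[278.58659095 220.61529577]]
```

View pics/w9.png

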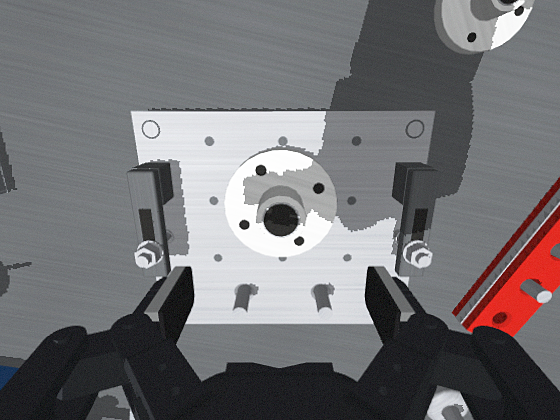

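The wrist view shows both pins standing in the bores, at about (242,298) and (322,298). The flange hub is at about (281,218), nearly under the TCP and between the fingers. Next I'll check the numbers.

```bash
python3 - <<'E'
from h import *
w=snap('wrist'); o=ctrl.get_obs(); M=R.from_quat(o['orientation']).as_matrix()
g=cv2.cvtColor(w['img'],cv2.COLOR_BGR2GRAY)
m=(g<55).astype(np.uint8)[190:250,250:312]; n,l,st,ce=cv2.connectedComponentsWithStats(m)
for i in range(1,n):
    if st[i][4]>200:
        uv=ce[i]+[250,190]; P=onz(w,[uv],.082)[0]; print('hub hole',st[i],uv,P,'tool',(M.T@(P-o['ee_pos'])*1000).round(1))
t=snap('top','top2.png'); tg=cv2.cvtColor(t['img'],cv2.COLOR_BGR2GRAY)
print(g[280:316:2,228:254:2]); print(g[280:316:2,310:336:2])
p0=np.array([.5297,.0393]); a=np.radians(12.45)
plan([*(p0+.029*np.array([np.cos(a),np.sin(a)])),.05],102.45)
E
```

```text
hub hole [ 14  14  34  32 783] [280.57471264 219.2605364 ] [0.50041512 0.03204141 0.082     ] tool [ 1.1  1.5 75.2]
[[218 220 221 222 221 221 220 221 219 221 220 217 218]
 [221 219 219 218 221 223 222 227 228 227 224 229 227]
 [226 225 222 224 227 210 178 146 127 137 171 118 147]
 [221 221 224 225 197 152  98  83  93  88  81  96 129]
 [217 215 217 201 151 116  93  92  91  96  84  83 108]
 [217 215 215 197 158  91  92  89  94  88  89  86 106]
 [218 218 220 190 152  96  92  93  92  92  85  80 115]
 [222 220 223 212 129  93  94  93  87  93  83 101 157]
 [222 223 222 229 134  96  90  89  85  87  74 191 203]
 [220 221 220 230  93  89  91  92  92  90  84 201 218]
 [220 219 218 216  88  92  90  87  88  88 100 231 217]
 [219 218 222 187  93  92  90  92  95  86 137 224 223]
 [219 222 225 155  94  87  96  87  89  76 175 225 222]
 [220 222 228  98  82  83  79  83  87  77 176 223 220]
 [209 214 214 103 184 211 204 189  82  70 204 210 213]
 [213 212 182 207 211 210 217 218 217  80 227 210 210]
 [220 220 214 211 216 218 212 213 216 187 227 219 220]
 [216 217 212 216 211 212 219 217 218 213 216 215
[... 373 characters left out ...]
3 123 119 123 236]
 [218 163 148 101  94  92  90  91  84 124 189 132 223]
 [225 178 166  94  97  90  93  92  86 128 227 225 219]
 [220 224 186  91  94  91  91  96  88 102 231 223 221]
 [222 220 230  83  97  91  92  93  92  76 227 225 219]
 [222 222 225 129 101  94  91  90  97  85 177 219 218]
 [221 222 225 183  98  97  94  92  93  90 128 228 224]
 [219 219 221 208  91  97  80  78  96  76  92 233 222]
 [221 218 219 210  87  93 192 222 226 210 158 201 219]
 [218 218 218 219  93 209 210 213 212 213 219 205 218]
 [222 219 223 226 164 212 208 220 211 212 217 214 220]
 [220 217 219 219 216 210 216 210 214 215 216 217 223]]
spin -0.43 shift [-58.2   2.2 107. ] tilt [ 5.e-04  0.e+00 -1.e+00] q7 1.31
```

The pin tops match the home predictions, so both are home. Now I'll descend and pinch the hub.

Request:
{"method": "drive_tool", "body": {"deltas": [[[1,0.5,15,-0.4,90],[0,0,25,0,80],[0,0,30,0,75],[0,0,22,0,75],[0,0,10,0,70],[0,0,3,0,65],[0,0,0,0,60],[0,0,0,0,60]]]}}

```text
clock: 15.2
ee_pos: [0.5004, 0.0312, 0.0526]
orientation: [-0.108, 0.994, -0.0, 0.001]
ft_force: [-0.6, -0.3, -0.1]
gripper_width: 0.6
finger_force: 0.0
```

```bash
python3 - <<'E'
from h import *
o=ctrl.get_obs(); print({k:np.round(o[k],4) for k in ('ee_pos','ft_force','torque','gripper_width','clock')})
E
```

```text
{'ee_pos': array([0.5004, 0.0312, 0.0526]), 'ft_force': array([-0.5837, -0.291 , -0.1157]), 'torque': array([-0.02  ,  0.0033,  0.0302]), 'gripper_width': np.float64(0.6002), 'clock': np.float64(15.2)}
```

Request:
{"method": "drive_tool", "body": {"deltas": [[[0,0,0,0,40],[0,0,0,0,40],[0,0,0,0,40],[0,0,0,0,40]]]}}

```text
clock: 15.6
ee_pos: [0.5003, 0.0311, 0.0527]
orientation: [-0.108, 0.994, -0.0, 0.001]
ft_force: [-0.1, -0.8, 7.6]
gripper_width: 0.454
finger_force: 59.4
```

```bash
python3 - <<'E'
from h import *
o=ctrl.get_obs(); print({k:np.round(o[k],4) for k in ('ee_pos','ft_force','torque','gripper_width','finger_force','clock')})
plan([.558,.0456,.05],102.45)
E
```

```text
{'ee_pos': array([0.5003, 0.0311, 0.0527]), 'ft_force': array([-0.1294, -0.7683,  7.5696]), 'torque': array([ 0.0188,  0.183 , -0.0292]), 'gripper_width': np.float64(0.4536), 'finger_force': np.float64(59.3873), 'clock': np.float64(15.6)}
spin -0.02 shift [-59.4   1.7   2.8] tilt [ 1.4e-03 -1.0e-04 -1.0e+00] q7 1.24
```

Request:
{"method": "drive_tool", "body": {"deltas": [[[0,0,-0.5,0,40],[0,0,0,0,40],[0,0,0,0,40]]]}}

```text
clock: 15.9
ee_pos: [0.5, 0.0311, 0.0527]
orientation: [-0.108, 0.994, -0.0, 0.0]
ft_force: [-1.9, -0.2, 7.3]
gripper_width: 0.456
finger_force: 60.8
```

Request:
{"method": "drive_tool", "body": {"deltas": [[[0,0,-1,0,40],[0,0,0,0,40],[0,0,0,0,40]]]}}

```text
clock: 16.2
ee_pos: [0.4998, 0.0312, 0.0532]
orientation: [-0.108, 0.994, -0.0, -0.0]
ft_force: [0.1, -0.4, -4.7]
gripper_width: 0.451
finger_force: 60.5
```

Request:
{"method": "drive_tool", "body": {"deltas": [[[0,0,0.4,0,40],[0,0,0,0,40],[0,0,0,0,40]]]}}

```text
clock: 16.5
ee_pos: [0.4998, 0.0312, 0.0528]
orientation: [-0.108, 0.994, -0.0, -0.0]
ft_force: [0.9, -0.5, -3.1]
gripper_width: 0.451
finger_force: 60.5
```

Request:
{"method": "drive_tool", "body": {"deltas": [[[-4,0.4,0,0,40],[-8,0.4,0.1,0,40],[-10,0.4,0,0,40],[-10,0.4,0,0,40],[-10,0,0,0,40],[-6,0,0,0,40],[-3,0,0,0,40],[0,0,0,0,40],[0,0,0,0,40]]]}}

```text
clock: 17.4
ee_pos: [0.5491, 0.0437, 0.0528]
orientation: [-0.108, 0.994, -0.0, -0.0]
ft_force: [0.2, 0.3, -3.6]
gripper_width: 0.445
finger_force: 60.5
```

```bash
cat > st.py <<'E'
from h import *
o=ctrl.get_obs(); M=R.from_quat(o['orientation']).as_matrix()
print('clk',o['clock'],'pos',np.round(o['ee_pos'],4),'F tool',np.round(M.T@o['ft_force'],1),'Fz',np.round(o['ft_force'][2],1),'T',np.round(M.T@o['torque'],2),o['gripper_width'])
plan([.558,.0456,.0528],102.45)
E
python3 st.py
```

```text
clk 17.4 pos [0.5491 0.0437 0.0528] F tool [-0.3  0.3  3.6] Fz -3.6 T [ 0.02 -0.05 -0.  ] 0.4454113960834508
spin -0.01 shift [-9.1 -0.  -0. ] tilt [-3.e-04 -2.e-04 -1.e+00] q7 1.27
```

Request:
{"method": "drive_tool", "body": {"deltas": [[[-3,0,0.2,0,40],[-2,0,0,0,40],[-1,0,0,0,40],[0,0,0,0,40],[0,0,0,0,40]]]}}

```text
clock: 17.9
ee_pos: [0.5555, 0.0451, 0.0527]
orientation: [-0.108, 0.994, 0.0, 0.0]
ft_force: [1.3, 0.5, 1.8]
gripper_width: 0.453
finger_force: 60.5
```

```bash
python3 st.py
```

```text
clk 17.9 pos [0.5555 0.0451 0.0527] F tool [-1.4  0.2 -1.8] Fz 1.8 T [ 0.05 -0.26 -0.01] 0.45345057400689637
spin -0.01 shift [-2.6 -0.1 -0.1] tilt [ 7.e-04  1.e-04 -1.e+00] q7 1.28
```

Request:
{"method": "drive_tool", "body": {"deltas": [[[-1,0,0,0,40],[-1,0,0,0,40],[0,0,0,0,40],[0,0,0,0,40]]]}}

```text
clock: 18.3
ee_pos: [0.5572, 0.0455, 0.0528]
orientation: [-0.108, 0.994, -0.0, 0.0]
ft_force: [-0.5, 0.4, 4.9]
gripper_width: 0.45
finger_force: 60.8
```

```bash
python3 st.py
```

```text
clk 18.3 pos [0.5572 0.0455 0.0528] F tool [ 0.4  0.5 -4.9] Fz 4.9 T [0.05 0.18 0.03] 0.45044179514223703
spin -0.01 shift [-0.8 -0.  -0. ] tilt [ 1.e-04 -2.e-04 -1.e+00] q7 1.28
```

Request:
{"method": "drive_tool", "body": {"deltas": [[[-1,0,-0.2,0,40],[0,0,0,0,40],[0,0,0,0,40]]]}}

```text
clock: 18.6
ee_pos: [0.5581, 0.0457, 0.0527]
orientation: [-0.108, 0.994, -0.0, -0.0]
ft_force: [-1.3, 0.4, 1.9]
gripper_width: 0.451
finger_force: 60.5
```

```bash
python3 st.py
```

```text
clk 18.6 pos [0.5581 0.0457 0.0527] F tool [ 1.1  0.7 -1.9] Fz 1.9 T [ 0.06  0.09 -0.01] 0.4512602760817307
spin -0.01 shift [ 0.1 -0.  -0.1] tilt [-1.e-04 -1.e-04 -1.e+00] q7 1.28
```

Request:
{"method": "drive_tool", "body": {"deltas": [[[-1,0,0,0,40],[0,0,0,0,40],[0,0,0,0,40]]]}}

```text
clock: 18.9
ee_pos: [0.5589, 0.046, 0.0527]
orientation: [-0.108, 0.994, 0.0, -0.0]
ft_force: [-1.6, 1.1, 2.2]
gripper_width: 0.45
finger_force: 60.8
```

```bash
python3 st.py
```

```text
clk 18.9 pos [0.5589 0.046  0.0527] F tool [ 1.4  1.4 -2.2] Fz 2.2 T [-0.24  0.53  0.01] 0.44995946185322655
spin 0.00 shift [ 1.  -0.2 -0.1] tilt [-4.e-04  0.e+00 -1.e+00] q7 1.28
```

Request:
{"method": "drive_tool", "body": {"deltas": [[[-1,0,-0.2,0,40],[0,0,0,0,40],[0,0,0,0,40]]]}}

```text
clock: 19.2
ee_pos: [0.5593, 0.0461, 0.0528]
orientation: [-0.108, 0.994, -0.0, -0.001]
ft_force: [-6.9, 0.3, 1.7]
gripper_width: 0.45
finger_force: 60.8
```

```bash
python3 st.py
```

```text
clk 19.2 pos [0.5593 0.0461 0.0528] F tool [ 6.7  1.8 -1.7] Fz 1.7 T [-0.47  1.27 -0.  ] 0.44999731750715066
spin -0.00 shift [ 1.4 -0.2 -0. ] tilt [-1.8e-03 -3.0e-04 -1.0e+00] q7 1.28
```

Request:
{"method": "drive_tool", "body": {"deltas": [[[-1,0,0,0,40],[0,0,0,0,40],[0,0,0,0,40]]]}}

```text
clock: 19.5
ee_pos: [0.5596, 0.0461, 0.0528]
orientation: [-0.108, 0.994, -0.0, -0.002]
ft_force: [-11.8, -0.1, 7.3]
gripper_width: 0.45
finger_force: 61.3
```

```bash
python3 st.py
```

```text
clk 19.5 pos [0.5596 0.0461 0.0528] F tool [11.6  2.5 -7.2] Fz 7.3 T [-0.59  2.36 -0.02] 0.4504710983500793
spin -0.00 shift [ 1.7 -0.2  0. ] tilt [-3.2e-03 -8.0e-04 -1.0e+00] q7 1.28
```

Request:
{"method": "drive_tool", "body": {"deltas": [[[0,0.4,-0.5,0,40],[0,0,0,0,40],[0,0,0,0,40],[0,0,0,0,40],[0,0,0,0,40]]]}}

```text
clock: 20.0
ee_pos: [0.5598, 0.0463, 0.0531]
orientation: [-0.108, 0.994, -0.0, -0.002]
ft_force: [-9.2, -1.1, 1.1]
gripper_width: 0.451
finger_force: 60.8
```

```bash
python3 st.py
```

```text
clk 20.0 pos [0.5598 0.0463 0.0531] F tool [ 9.2  0.9 -1.1] Fz 1.1 T [-0.17  1.9   0.01] 0.45057400771883416
spin -0.01 shift [ 1.9 -0.3  0.3] tilt [-0.0029 -0.001  -1.    ] q7 1.28
```

Request:
{"method": "drive_tool", "body": {"deltas": [[[-0.6,0.2,-0.3,0,40],[0,0,0,0,40],[0,0,0,0,40],[0,0,0,0,40],[0,0,0,0,40]]]}}

```text
clock: 20.5
ee_pos: [0.56, 0.0464, 0.0533]
orientation: [-0.108, 0.994, -0.001, -0.002]
ft_force: [-10.3, -2.3, 1.5]
gripper_width: 0.45
finger_force: 60.8
```

```bash
python3 st.py
```

```text
clk 20.5 pos [0.56   0.0464 0.0533] F tool [10.6 -0.1 -1.5] Fz 1.5 T [-0.05  2.29 -0.03] 0.4495116771474896
spin -0.02 shift [ 2.1 -0.3  0.5] tilt [-0.0037 -0.0014 -1.    ] q7 1.28
```

Request:
{"method": "drive_tool", "body": {"deltas": [[[-0.4,0,-0.1,0,40],[0,0,0,0,40],[0,0,0,0,40],[0,0,0,0,40],[0,0,0,0,40]]]}}

```text
clock: 21.0
ee_pos: [0.5601, 0.0464, 0.0534]
orientation: [-0.108, 0.994, -0.001, -0.002]
ft_force: [-10.9, -1.9, 2.2]
gripper_width: 0.45
finger_force: 60.8
```

```bash
python3 st.py
```

```text
clk 21.0 pos [0.5601 0.0464 0.0534] F tool [11.1  0.5 -2.1] Fz 2.2 T [-0.1   2.73  0.02] 0.4500940050874561
spin -0.02 shift [ 2.2 -0.3  0.6] tilt [-0.0044 -0.0017 -1.    ] q7 1.28
```

Request:
{"method": "drive_tool", "body": {"deltas": [[[0,0,0,0,40],[0,0,0,0,40],[0,0,0,0,40],[0,0,0,0,40],[0,0,0,0,40]]]}}

```text
clock: 21.5
ee_pos: [0.5601, 0.0464, 0.0534]
orientation: [-0.108, 0.994, -0.001, -0.002]
ft_force: [-11.7, -2.5, 2.8]
gripper_width: 0.451
finger_force: 60.8
```

```bash
python3 st.py; python3 - <<'E'
from h import *
# hub/rim and pins seen from the side camera: rim outline on plate plane
s=snap('side','side2.png'); t=snap('top','top3.png')
E
```

```text
clk 21.5 pos [0.5601 0.0464 0.0534] F tool [12.   0.1 -2.7] Fz 2.8 T [-0.06  2.65  0.02] 0.45130667061530055
spin -0.02 shift [ 2.2 -0.3  0.6] tilt [-0.0043 -0.0017 -1.    ] q7 1.28
```

Request:
{"method": "drive_tool", "body": {"deltas": [[[-0.1,0,-0.15,0,40],[0,0,0,0,40],[0,0,0,0,40],[0,0,0,0,40],[0,0,0,0,40]]]}}

```text
clock: 22.1
ee_pos: [0.5601, 0.0464, 0.0535]
orientation: [-0.108, 0.994, -0.001, -0.002]
ft_force: [-12.7, -3.4, 1.3]
gripper_width: 0.449
finger_force: 60.8
```

```bash
python3 st.py
```

```text
clk 22.1 pos [0.5601 0.0464 0.0535] F tool [13.2 -0.6 -1.2] Fz 1.3 T [-0.06  2.67  0.01] 0.4485357371397016
spin -0.02 shift [ 2.3 -0.3  0.7] tilt [-0.0045 -0.0017 -1.    ] q7 1.28
```

Request:
{"method": "drive_tool", "body": {"deltas": [[[0,0,0,0,40],[0,0,0,0,40],[0,0,0,0,40],[0,0,0,0,40],[0,0,0,0,40]]]}}

```text
clock: 22.6
ee_pos: [0.5602, 0.0464, 0.0535]
orientation: [-0.108, 0.994, -0.001, -0.002]
ft_force: [-12.3, -2.3, 1.4]
gripper_width: 0.453
finger_force: 60.8
```

```bash
python3 st.py
```

```text
clk 22.6 pos [0.5602 0.0464 0.0535] F tool [12.6  0.4 -1.4] Fz 1.4 T [-0.13  2.73 -0.  ] 0.4525859233845393
spin -0.02 shift [ 2.3 -0.3  0.7] tilt [-0.0044 -0.0017 -1.    ] q7 1.28
```

```bash
python3 -c "
from station import ctrl
print(ctrl.close_job())"
```

```text
the job is handed in; nothing more can be done
None
```

I handed the job in at 22.6 s, still gripping the flange hub. Both long pins are home, and the flange is nested against them with a push of about 12.5 N, almost no sideways load and about 1.4 N of downward force.

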